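Return gas-panel parts to their nests

TASK

Put the four gas-panel parts away, each in the shallow white-rimmed nest on the bench whose shape and size match it: the large gauge in the large round nest, the small gauge in the small round nest, the valve block in the square nest and the filter cartridge in the long nest. Set each down gently, not dropped, so that it sits flat on the nest's floor inside the lip, right way up as it started, and leave the mouse and the jar where they are.

Things in the scene. Friction and masses are not known exactly. Their poses are not given: they have to be found in the camera images.
- large_gauge: Large panel pressure gauge lying face up: a steel drum with white dial and black needle, diameter 58 mm, height 37 mm, about 250 g. Stands on the bench; loose. Nest lips stand 5 mm above their floors with little room beside the part, so grip it by its upper half and open the fingers above the lip. Origin: centre of the underside, z up.
- small_gauge: Small panel pressure gauge lying face up: like the large one but diameter 36 mm, height 37 mm, about 120 g. Stands on the bench; loose. Nest lips stand 5 mm above their floors with little room beside the part, so grip it by its upper half and open the fingers above the lip. Origin: centre of the underside, z up.
- valve_block: Square aluminium valve block, 42 x 42 mm and 38 mm high, a brass port and four dark screws on its top, about 190 g. x and y along its sides. Stands on the bench; loose. Nest lips stand 5 mm above their floors with little room beside the part, so grip it by its upper half and open the fingers above the lip. Origin: centre of the underside, z up.
- filter_cartridge: Gas filter cartridge lying flat: a bar-shaped aluminium body (76 mm long between the caps, 30 mm wide, top 35 mm up) with grey end caps (12 mm long, 34 mm wide, 36 mm high), 100 mm long overall, about 200 g. x along its length, y across. Stands on the bench; loose. Nest lips stand 5 mm above their floors with little room beside the part, so grip it by its upper half and open the fingers above the lip. Origin: centre of the underside, z up.
- large_round_nest: Large round white plastic nest (shallow dish) with a grey floor, for the large gauge: inner diameter 74 mm, outer 84 mm. Fixed to the bench, empty at the start. Floor 5 mm above the bench, lip top 10 mm above it, wall 5 mm thick. Origin: centre of the underside, z up.
- small_round_nest: Small round white plastic nest with a grey floor, for the small gauge: inner diameter 52 mm, outer 62 mm. Fixed to the bench, empty at the start. Floor 5 mm above the bench, lip top 10 mm above it, wall 5 mm thick. Origin: centre of the underside, z up.
- square_nest: Square white plastic nest with a grey floor, for the valve block: inner 58 x 58 mm, outer 68 x 68 mm, x and y along its sides. Fixed to the bench, empty at the start. Floor 5 mm above the bench, lip top 10 mm above it, wall 5 mm thick. Origin: centre of the underside, z up.
- long_nest: Long rectangular white plastic nest with a grey floor, for the filter cartridge: inner 116 mm (along x) x 50 mm (along y), outer 126 x 60 mm. Fixed to the bench, empty at the start. Floor 5 mm above the bench, lip top 10 mm above it, wall 5 mm thick. Origin: centre of the underside, z up.
- mouse: Bystander: black computer mouse, 100 x 58 x 30 mm, loose. Leave it alone. Origin: centre of the underside, z up.
- jar: Bystander: small amber glass jar with a white cap, diameter 52 mm, height 65 mm, loose. Leave it alone. Origin: centre of the underside, z up.

How it is judged:
At the end, for the whole second after the job is handed in: Each of the four parts rests flat on the floor of its own nest: centres within 14 mm horizontally, underside 2 to 7.5 mm above the nest's underside, tilted less than 0.1 rad (about 6 degrees), at rest (under 0.02 m/s) (horizontal distance between large_gauge and large_round_nest below 0.014 m and z of large_gauge in the frame of large_round_nest between 0.002 and 0.0075 m and angle between each of large_gauge, small_gauge, valve_block, filter_cartridge's own z axis and vertical below 0.1 rad and linear speed of each of large_gauge, small_gauge, valve_block, filter_cartridge below 0.02 m/s and horizontal distance between small_gauge and small_round_nest below 0.014 m and z of small_gauge in the frame of small_round_nest between 0.002 and 0.0075 m and horizontal distance between valve_block and square_nest below 0.014 m and z of valve_block in the frame of square_nest between 0.002 and 0.0075 m and horizontal distance between filter_cartridge and long_nest below 0.014 m and z of filter_cartridge in the frame of long_nest between 0.002 and 0.0075 m); the robot touches nothing.
It fails at once if a part is dropped: it falls into its nest from more than about 2 cm (faster than 0.5 m/s) ((horizontal distance between large_gauge and large_round_nest below 0.03 m and height (world z) of large_gauge below 0.02 m and linear speed of large_gauge above 0.5 m/s) or (horizontal distance between small_gauge and small_round_nest below 0.03 m and height (world z) of small_gauge below 0.02 m and linear speed of small_gauge above 0.5 m/s) or (horizontal distance between valve_block and square_nest below 0.03 m and height (world z) of valve_block below 0.02 m and linear speed of valve_block above 0.5 m/s) or (horizontal distance between filter_cartridge and long_nest below 0.03 m and height (world z) of filter_cartridge below 0.02 m and linear speed of filter_cartridge above 0.5 m/s)).
It fails at once if the mouse is displaced by more than 25 mm (distance of mouse from where it was at the start of the episode above 0.025 m).
It fails at once if the jar is displaced by more than 25 mm (distance of jar from where it was at the start of the episode above 0.025 m).
It also fails if it takes over 109 s, if anything falls off the work surface, if the arm or the gripper's body presses on something with over 40 N, if the wrist force passes 120 N, or if a joint passes its speed limit or range.

ROBOT

A 7-joint arm with a two-finger parallel gripper is mounted at the origin on the work surface. World frame = base frame: x ahead of the robot, y to its left, z up, the work surface at z = 0. Lengths are in m, angles in rad, forces in N, time in s.
With the tool pointing down it reaches from about 0.425 to 0.925 m from the base axis. Payload 6.8 kg.
Tool frame: the origin (TCP) lies between the finger pads; the fingertips stand finger_overhang ahead of it and the grasp point (between the pads) lies 6 mm ahead of it (finger_overhang is the distance from the TCP to the fingertips, in m); z points along the fingers, y is the line along which they close (so a half turn about z gives the same grasp; the last joint's range is limited). The gripper opens to 85 mm and grips with 20 to 120 N. Pads are 22 mm wide; open, the fingers measure 114 mm over their backs; the gripper's body (76 mm by 85 mm) begins 54 mm behind the grasp point. The pads swing forward as they close: fully open they stand 13 mm farther back than shut.
Start: joints at [-1.23, 0.477, 0.022, 1.555, -0.011, 1.109, -0.083], TCP at [0.293, 0.608, 0.256] pointing down, gripper open.
Joint ranges: [-2.96, 2.96], [-0.34, 2.1], [-1.41, 1.46], [0.24, 2.44], [-1.37, 4.51], [0.17, 1.92], [-2.96, 2.96]. Speed limits (rad/s): [2.39, 2.39, 3.14, 3.14, 3.14, 3.14, 3.14].

INTERFACE

Orientations are given as a unit quaternion [w, x, y, z].
In Python, from station import * gives the robot as it stands.
- The arm moves only by the tool drive_tool, never from a script. Its argument "increments" is a list of rows, each an object of numbers: "claw": the finger opening in m, from 0 to 0.0854; "dx", "dy", "dz": the shift along the tool's x, y, z in m; "wx", "wy", "wz": the turn, a rotation vector about the tool's x, y, z in degrees. A call has 1 to 20 rows; each row shifts and turns the commanded pose from where the row before left it, along the tool's axes as they then stand; what a row does not reach is not made up. A row lasts 1/8 s, in which the tool goes at most 62.5 mm and 10.7 degrees, less where a joint would pass 70% of its speed; a pose out of reach is approached as far as the arm can. A call with a gripper value outside its range is refused whole. The fingers move at their own pace and stop on an object; "newtons" is the grip in N (left out, the last holds). Time passes only in rows, so rows that do not move let the fingers close. It gives the time, the measured TCP pose, the force, the opening and the grip force at its end, in the units of the state.
- get_obs(): the state, without advancing time (a new reading comes with each control period).
- read_camera(name): name is "side" or "top"; returns (picture, depth): 480x640x3 uint8, red, green, blue; 480x640 float32, m along the optical axis (not along the pixel's ray), 0 where there is no reading.
- calibration(name): a dict with "intrinsics" (3x3 intrinsics, pixels), "k1" (the pictures are not rectified: a ray, as slopes to the right and down, at radius r is drawn at 1 + k1 r^2 times it, then the intrinsics apply), "R" (3x3) and "t" (3): a world point X has camera coordinates R X + t. Camera axes: x right, y down, z forward; pixel columns grow to the right and rows downward; lengths in m; the calibration is good to about 2 mm. A picture is of the moment at which its call begins. calibration takes no time and is no camera call.
- hand_in(): hands the job in; it is judged then, once.
The state is a dict: "t": time; "q": joint angles; "joint_vel": joint speeds; "joint_torque": joint torques, N m; "eef_pos": TCP position; "tool_rot": TCP orientation; "contact_force": force on the tool from outside, world axes, zero at the start; "torque": the same for the moment, N m; "gripper_width": opening from 0.0 (shut) to 1.0 (fully open); "grasp_force": force on a finger pad.
Only numpy, scipy, OpenCV 4.12 (cv2) and the standard library are available. Lean on these libraries where they do the work, as an engineer would, in place of code of your own. Each camera call takes 0.05 s, during which the arm holds its last target. There are 200 camera calls.

## Working session

There is one attempt and no reset: what is moved stays moved. The work goes in short steps, Python scripts to look and compute and a tool call to move; the robot and the scene stay as the last step left them, time stands still between calls to the robot, and variables do not carry over. Pictures are saved under pics/ and viewed, at most 14 in all, crops included, and the job is handed in when it is done.

Besides the shell and the picture viewer there is one more tool, called after "Emit:" as name(argument=value, ...), one argument or row to a line, values as JSON. drive_tool: Moves the arm, as the interface text tells. Its arguments: {"type":"object","properties":{"increments":{"type":"array","items":{"type":"object","properties":{"claw":{"type":"number"},"dx":{"type":"number"},"dy":{"type":"number"},"dz":{"type":"number"},"wx":{"type":"number"},"wy":{"type":"number"},"wz":{"type":"number"}}}},"newtons":{"type":"number"}},"required":["increments"]}

```bash
mkdir -p pics; ls; python3 - <<'E'
from station import *
import cv2,numpy as np
o=get_obs(); print({k:np.round(v,3) for k,v in o.items()})
for n in("top","side"):
    p,d=read_camera(n); cv2.imwrite(f"pics/{n}0.png",p[:,:,::-1]); np.savez(f"{n}0.npz",p=p,d=d)
    c=calibration(n); print(n,c)
E
```

```text
pics
{'t': np.float64(0.0), 'q': array([-1.23 ,  0.478,  0.022,  1.556, -0.012,  1.109, -0.083]), 'joint_vel': array([-0.001, -0.001, -0.001, -0.   , -0.001,  0.001,  0.   ]), 'joint_torque': array([ 1.0000e-03, -5.9644e+01,  1.6080e+00, -2.8120e+01,  1.2000e-02,
        9.0000e-03, -0.0000e+00]), 'eef_pos': array([0.293, 0.608, 0.255]), 'tool_rot': array([-0.   ,  0.223,  0.975, -0.001]), 'contact_force': array([0.863, 0.393, 0.31 ]), 'torque': array([ 0.064,  0.009, -0.012]), 'grasp_force': np.float64(0.0), 'gripper_width': np.float64(0.999)}
top {'intrinsics': array([[435.03723085,   0.        , 318.68990122],
       [  0.        , 435.03723085, 234.77213081],
       [  0.        ,   0.        ,   1.        ]]), 'k1': -0.0640217012197628, 'R': array([[ 0.00811665, -0.99985587, -0.01491191],
       [-0.99834712, -0.00725412, -0.05701227],
       [ 0.05689588,  0.01535001, -0.99826211]]), 't': array([-8.07119687e-04,  5.58160519e-01,  9.20844097e-01])}
side {'intrinsics': array([[530.25472304,   0.        , 320.87671286],
       [  0.        , 530.25472304, 238.06986986],
       [  0.        ,   0.        ,   1.        ]]), 'k1': -0.027824591992271917, 'R': array([[ 0.75578739, -0.65464105,  0.01518296],
       [-0.3846466 , -0.46260292, -0.79877752],
       [ 0.52993624,  0.5978659 , -0.60143491]]), 't': array([-0.44986348,  0.25758357,  0.82401519])}
```

View pics/top0.png

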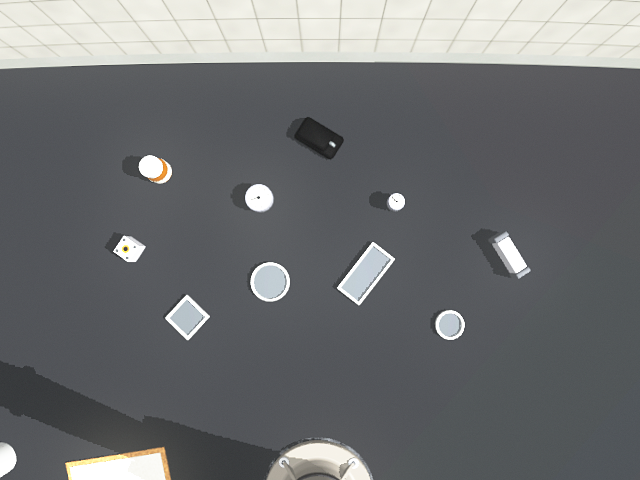

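View pics/side0.png

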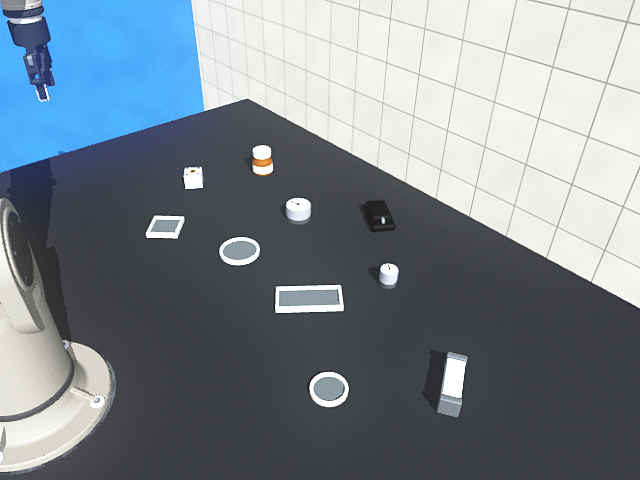

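The top view shows the large gauge at (259,198), the small gauge at (396,202), the block at (129,249) and the cartridge at (511,255). The nests are round large (270,282), long (366,273), square (187,317) and small round (450,325). The mouse is at (319,138) and the jar at (155,170).

```bash
cat > vis.py <<'E'
from station import *
import cv2,numpy as np
def rays(n,uv):
    c=calibration(n);K=c["intrinsics"]
    p=cv2.undistortPoints(np.asarray(uv,float).reshape(-1,1,2),K,np.array([c["k1"],0,0,0,0.]))[:,0]
    return np.c_[p,np.ones(len(p))],c
def on_plane(n,uv,z):
    r,c=rays(n,uv);o=-c["R"].T@c["t"];w=r@c["R"]
    return o+w*((z-o[2])/w[:,2])[:,None]
def cloud(n,d):
    h,w=d.shape;uv=np.stack(np.meshgrid(np.arange(w),np.arange(h)),-1).reshape(-1,2)
    r,c=rays(n,uv);X=r*d.reshape(-1,1)
    return ((X-c["t"])@c["R"]).reshape(h,w,3)
E
cat > seg.py <<'E'
from vis import *
import sys
S={"large_gauge":((259,198),.037),"small_gauge":((396,202),.037),"valve":((129,249),.038),"filter":((511,255),.0355),
"large_n":((270,282),.01),"small_n":((450,325),.01),"square_n":((187,317),.01),"long_n":((366,273),.01),"jar":((155,170),.065),"mouse":((319,138),.03)}
z=np.load("top0.npz");p,d=z["p"],z["d"];W=cloud("top",d)
print("bench z",np.median(W[300:400,480:600,2]), "noise",W[300:400,480:600,2].std())
for n,((u,v),h) in S.items():
    m=np.zeros(d.shape,bool);m[v-38:v+38,u-38:u+38]=True
    hh=W[...,2]
    # top face by height
    m1=(m&(hh>(h*0.8 if h>.02 else .003))&(d>0)).astype(np.uint8)
    k,l,st,ce=cv2.connectedComponentsWithStats(m1)
    i=1+np.argmax(st[1:,4]);mm=l==i
    vv,uu=np.nonzero(mm)
    P=on_plane("top",np.c_[uu,vv],h)[:,:2]
    r=cv2.minAreaRect(P.astype(np.float32)*1000)
    cs,_=cv2.findContours(mm.astype(np.uint8),0,2)
    Q=W[mm]
    print(n,len(uu),"rect c",np.round(r[0],1),"size",np.round(r[1],1),"ang",round(r[2],1),"mean",np.round(P.mean(0)*1000,1),"cloudmean",np.round(Q.mean(0)*1000,1),"zmax",round(np.percentile(Q[:,2],90)*1000,1))
E
python3 seg.py
```

```text
bench z 0.001036296561250666 noise 0.05998787934326719
large_gauge 578 rect c [636.4 132.7] size [55.8 55.5] ang 0.9 mean [636.3 132.4] cloudmean [636.3 132.4  37.1] zmax 39.3
small_gauge 227 rect c [ 629.7 -159.7] size [33.9 34.1] ang 89.9 mean [ 629.8 -159.4] cloudmean [ 629.8 -159.4   37. ] zmax 39.2
valve 404 rect c [524.4 414.1] size [45.9 44.1] ang 55.8 mean [524.6 415.1] cloudmean [524.6 414.8  38.5] zmax 41.1
filter 726 rect c [ 517.9 -404. ] size [101.7  36.7] ang 31.4 mean [ 518.3 -404.2] cloudmean [ 518.3 -404.2   35.6] zmax 37.9
large_n 1196 rect c [457.9 110.8] size [88.2 87.2] ang 37.3 mean [457.3 109.5] cloudmean [457.2 109.8   7.4] zmax 10.8
small_n 664 rect c [ 367.7 -279.2] size [61.4 64.9] ang 26.5 mean [ 367.3 -278.8] cloudmean [ 366.9 -279.5    7.7] zmax 11.5
square_n 1017 rect c [377.9 289.1] size [75.8 88.3] ang 45.4 mean [377.8 287.7] cloudmean [377.5 288.5   7.7] zmax 11.7
long_n 1684 rect c [481.  -97.4] size [ 86.  134.9] ang 56.2 mean [477.7 -97.9] cloudmean [477.6 -98.1   7.4] zmax 11.2
jar 424 rect c [695.9 355.9] size [50.7 46. ] ang 65.0 mean [696.1 356.3] cloudmean [696.1 356.3  64.9] zmax 67.7
mouse 729 rect c [770.7   8. ] size [84.5 49.7] ang 58.0 mean [774.5  12.3] cloudmean [774.6  12.3  29.8] zmax 32.3
```

```bash
cat > seg2.py <<'E'
from vis import *
z=np.load("top0.npz");p=z["p"];W=cloud("top",z["d"])
for n,((u,v),h) in {"large_n":((270,282),.01),"small_n":((450,325),.01),"square_n":((187,317),.01),"long_n":((366,273),.01)}.items():
    m=np.zeros(p.shape[:2],np.uint8);m[v-38:v+38,u-38:u+38]=1
    m&=(p.min(2)>190).astype(np.uint8)
    k,l,st,ce=cv2.connectedComponentsWithStats(m);i=1+np.argmax(st[1:,4])
    vv,uu=np.nonzero(l==i);P=on_plane("top",np.c_[uu,vv],h)[:,:2]*1000
    r=cv2.minAreaRect(P.astype(np.float32));print(n,len(uu),np.round(r[0],1),np.round(r[1],1),round(r[2],1),np.round(P.mean(0),1))
p=cv2.resize
z=np.load("top0.npz")["p"]
a=cv2.resize(z[215:285,95:165],(400,400),interpolation=cv2.INTER_NEAREST);b=cv2.resize(z[220:290,476:546],(400,400),interpolation=cv2.INTER_NEAREST)
cv2.imwrite("pics/crop.png",np.hstack([a,b])[:,:,::-1])
E
python3 seg2.py
```

```text
large_n 1122 [457.2 108.6] [82.6 84.1] 45.5 [457.4 109.1]
small_n 501 [ 367.3 -280.5] [62.1 60.7] 0.0 [ 367.8 -279.7]
square_n 451 [377.6 288.2] [70.8 71.1] 46.8 [377.2 289.1]
long_n 1558 [476.6 -98.2] [ 61.4 127.6] 52.4 [476.6 -96.4]
```

View pics/crop.png

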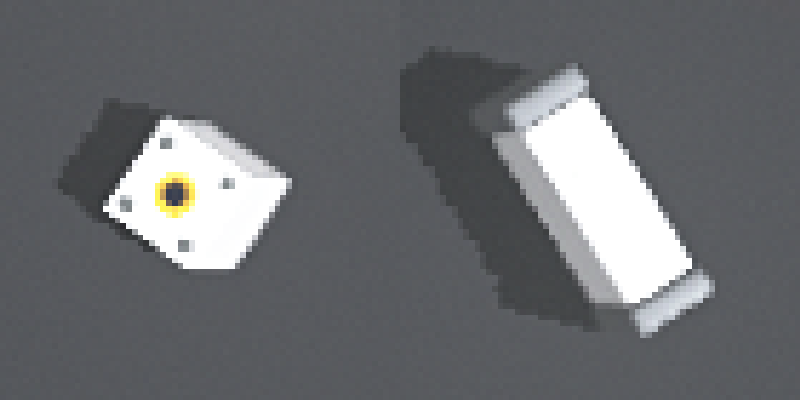

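The left crop shows the block: the port at pixel (125.6,248.9) and four screws around it. The right crop shows the cartridge with its long body edges. I'll take the block and cartridge orientations from these.

```bash
python3 - <<'E'
from vis import *
f=70/400
s=np.array([(166,143),(228,183),(183,245),(126,203),(175,194)])*f+[95-.5,215-.5]
P=on_plane("top",s,.038)[:,:2]*1000;print(np.round(P,1),P[:4].mean(0))
for a,b in((0,1),(1,2),(2,3),(3,0)):
    d=P[b]-P[a];print(np.hypot(*d),np.degrees(np.arctan2(d[1],d[0]))%90)
e=(np.array([(596,98),(692,265),(525,128),(628,303),(505,105),(580,65),(645,337),(715,290)])-[400,0])*f+[475.5,219.5]
P=on_plane("top",e,.0355)[:,:2]*1000;print(np.round(P,1))
for a,b in((0,1),(2,3),(4,5),(6,7)):
    d=P[b]-P[a];print(np.hypot(*d),np.degrees(np.arctan2(d[1],d[0])))
print(P[4:].mean(0))
from scipy.spatial.transform import Rotation as R
w=get_obs()["tool_rot"];M=R.from_quat(np.r_[w[1:],w[0]]).as_matrix();print(M.round(3))
E
```

```text
[[543.6 421.5]
 [528.9 397. ]
 [505.5 413.6]
 [521.  436.2]
 [524.6 417.3]] [524.75110422 417.07792367]
28.59407923347 58.8660795857284
28.692109086336796 54.496606272406495
27.404680793464475 55.58409350032054
27.056534114833806 56.850434787161504
[[ 556.  -402.2]
 [ 494.3 -437.6]
 [ 544.7 -375.2]
 [ 480.2 -413.1]
 [ 553.1 -367.8]
 [ 568.2 -396.3]
 [ 467.6 -419.4]
 [ 485.1 -446.2]]
71.14068950687629 -150.16319558187547
74.8508904024768 -149.5309444067152
32.26992441791854 -62.16173851220285
31.923175821337782 -56.91079054035787
[ 518.5174342  -407.41239594]
[[-0.901  0.434 -0.001]
 [ 0.434  0.901 -0.002]
 [-0.    -0.002 -1.   ]]
```

```bash
cat > go.py <<'E'
# usage: go.py x y z theta  (TCP mm, deg of closing axis) -> tool-frame increments from measured pose
from station import *
import numpy as np,sys
from scipy.spatial.transform import Rotation as R
o=get_obs();q=o["tool_rot"];M=R.from_quat(np.r_[q[1:],q[0]]);Mm=M.as_matrix()
th=np.degrees(np.arctan2(Mm[1,1],Mm[0,1]))
print("t",round(float(o["t"]),2),"pos",(o["eef_pos"]*1000).round(1),"theta",round(th,2),"zax",Mm[:,2].round(4),"q7",round(o["q"][6],2),"w",round(float(o["gripper_width"]),3),"F",o["contact_force"].round(1))
if len(sys.argv)>4:
    x,y,z,t=map(float,sys.argv[1:5]);a=np.radians(t)
    T=np.array([[-np.sin(a),np.cos(a),0],[np.cos(a),np.sin(a),0],[0,0,-1]]).T
    rv=np.degrees((M.inv()*R.from_matrix(T)).as_rotvec())
    d=(np.array([x,y,z])-o["eef_pos"]*1000)
    print("turn",rv.round(1),"| turn first, then tool shift",(T.T@d).round(1),"| shift now",(Mm.T@d).round(1))
E
python3 -c "
import station;print([ (k,v) for k,v in vars(station).items() if not k.startswith('__') and not hasattr(v,'__module__')][:40]);print(getattr(station,'finger_overhang',None))"; python3 go.py 524.5 416.5 120 56.4
```

```text
[('finger_overhang', 0.025)]
0.025
t 0.1 pos [292.6 607.7 255.4] theta 64.29 zax [-6.0e-04 -1.5e-03 -1.0e+00] q7 -0.08 w 0.999 F [ 0.7  0.  -0. ]
turn [-0.1  0.   7.9] | turn first, then tool shift [-298.9  -31.   135.4] | shift now [-291.8  -71.5  135.6]
```

Emit:
drive_tool(
  increments=[
    {"wz": 7.9,"claw": 0.085},
    {"dx": -0.045,"dy": -0.005,"dz": 0.02},
    {"dx": -0.045,"dy": -0.005,"dz": 0.02},
    {"dx": -0.045,"dy": -0.005,"dz": 0.02},
    {"dx": -0.045,"dy": -0.005,"dz": 0.02},
    {"dx": -0.045,"dy": -0.005,"dz": 0.02},
    {"dx": -0.045,"dy": -0.005,"dz": 0.02},
    {"dx": -0.029,"dy": -0.001,"dz": 0.015},
    {},
    {},
  ],
  newtons=40,
)

```text
schema error: expected keys claw, dx, dy, dz, wx, wy, wz
```

```bash
python3 go.py 524.5 416.5 36 56.4
```

```text
t 0.1 pos [292.6 607.7 255.4] theta 64.29 zax [-6.0e-04 -1.5e-03 -1.0e+00] q7 -0.08 w 0.999 F [ 0.7  0.  -0. ]
turn [-0.1  0.   7.9] | turn first, then tool shift [-298.9  -31.   219.4] | shift now [-291.8  -71.3  219.6]
```

Emit:
drive_tool(
  increments=[
    {"claw": 0.085,"dx": 0,"dy": 0,"dz": 0,"wx": 0,"wy": 0,"wz": 7.9},
    {"claw": 0.085,"dx": -0.05,"dy": -0.005,"dz": 0.023,"wx": 0,"wy": 0,"wz": 0},
    {"claw": 0.085,"dx": -0.05,"dy": -0.005,"dz": 0.023,"wx": 0,"wy": 0,"wz": 0},
    {"claw": 0.085,"dx": -0.05,"dy": -0.005,"dz": 0.023,"wx": 0,"wy": 0,"wz": 0},
    {"claw": 0.085,"dx": -0.05,"dy": -0.005,"dz": 0.023,"wx": 0,"wy": 0,"wz": 0},
    {"claw": 0.085,"dx": -0.05,"dy": -0.005,"dz": 0.023,"wx": 0,"wy": 0,"wz": 0},
    {"claw": 0.085,"dx": -0.049,"dy": -0.006,"dz": 0.02,"wx": 0,"wy": 0,"wz": 0},
    {"claw": 0.085,"dx": 0,"dy": 0,"dz": 0,"wx": 0,"wy": 0,"wz": 0},
    {"claw": 0.085,"dx": 0,"dy": 0,"dz": 0,"wx": 0,"wy": 0,"wz": 0},
  ],
  newtons=40,
)

```text
t: 1.23
eef_pos: [0.5242, 0.4171, 0.1209]
tool_rot: [-0.001, 0.289, 0.957, -0.0]
contact_force: [-0.9, -0.0, 0.1]
gripper_width: 0.997
grasp_force: 0.0
```

```bash
python3 go.py 524.5 416.5 36 56.4
```

```text
t 1.23 pos [524.2 417.1 120.9] theta 56.38 zax [-0.0011  0.     -1.    ] q7 0.27 w 0.997 F [-0.9 -0.   0.1]
turn [-0.  -0.1 -0. ] | turn first, then tool shift [-0.6 -0.3 84.9] | shift now [-0.7 -0.3 84.9]
```

Tracking is good. I'll descend, grip and lift the block.

Emit:
drive_tool(
  increments=[
    {"claw": 0.085,"dx": -0.001,"dy": 0,"dz": 0.03,"wx": 0,"wy": 0,"wz": 0},
    {"claw": 0.085,"dx": 0,"dy": 0,"dz": 0.03,"wx": 0,"wy": 0,"wz": 0},
    {"claw": 0.085,"dx": 0,"dy": 0,"dz": 0.015,"wx": 0,"wy": 0,"wz": 0},
    {"claw": 0.085,"dx": 0,"dy": 0,"dz": 0.01,"wx": 0,"wy": 0,"wz": 0},
    {"claw": 0.03,"dx": 0,"dy": 0,"dz": 0,"wx": 0,"wy": 0,"wz": 0},
    {"claw": 0.03,"dx": 0,"dy": 0,"dz": 0,"wx": 0,"wy": 0,"wz": 0},
    {"claw": 0.03,"dx": 0,"dy": 0,"dz": 0,"wx": 0,"wy": 0,"wz": 0},
    {"claw": 0.03,"dx": 0,"dy": 0,"dz": 0,"wx": 0,"wy": 0,"wz": 0},
    {"claw": 0.03,"dx": 0,"dy": 0,"dz": 0,"wx": 0,"wy": 0,"wz": 0},
    {"claw": 0.03,"dx": 0,"dy": 0,"dz": 0,"wx": 0,"wy": 0,"wz": 0},
  ],
  newtons=40,
)

```text
t: 2.48
eef_pos: [0.5262, 0.4168, 0.0375]
tool_rot: [0.0, 0.289, 0.957, 0.001]
contact_force: [-0.5, 0.2, 6.3]
gripper_width: 0.487
grasp_force: 42.7
```

```bash
python3 go.py 524.5 416.5 36 56.4
```

```text
t 2.48 pos [526.2 416.8  37.5] theta 56.38 zax [ 0.0013  0.0013 -1.    ] q7 0.28 w 0.487 F [-0.5  0.2  6.3]
turn [ 0.1  0.  -0. ] | turn first, then tool shift [ 1.2 -1.2  1.5] | shift now [ 1.2 -1.2  1.5]
```

Emit:
drive_tool(
  increments=[
    {"claw": 0.03,"dx": 0,"dy": 0,"dz": -0.015,"wx": 0,"wy": 0,"wz": 0},
    {"claw": 0.03,"dx": 0,"dy": 0,"dz": -0.025,"wx": 0,"wy": 0,"wz": 0},
    {"claw": 0.03,"dx": 0,"dy": 0,"dz": -0.01,"wx": 0,"wy": 0,"wz": 4.8},
    {"claw": 0.03,"dx": 0,"dy": 0,"dz": 0,"wx": 0,"wy": 0,"wz": 4.8},
    {"claw": 0.03,"dx": 0,"dy": 0,"dz": 0,"wx": 0,"wy": 0,"wz": 0},
  ],
  newtons=40,
)

```text
t: 3.1
eef_pos: [0.5254, 0.4163, 0.0869]
tool_rot: [0.0, 0.368, 0.93, 0.0]
contact_force: [0.8, -0.2, -1.2]
gripper_width: 0.487
grasp_force: 41.9
```

```bash
python3 go.py 377.5 288.6 70 46.8
```

```text
t 3.1 pos [525.4 416.3  86.9] theta 46.84 zax [ 2.e-04  0.e+00 -1.e+00] q7 0.14 w 0.487 F [ 0.8 -0.2 -1.2]
turn [0. 0. 0.] | turn first, then tool shift [  20.4 -194.3   16.9] | shift now [  20.5 -194.3   16.8]
```

Emit:
drive_tool(
  increments=[
    {"claw": 0.03,"dx": 0.003,"dy": -0.03,"dz": 0,"wx": 0,"wy": 0,"wz": 0},
    {"claw": 0.03,"dx": 0.004,"dy": -0.04,"dz": 0,"wx": 0,"wy": 0,"wz": 0},
    {"claw": 0.03,"dx": 0.004,"dy": -0.04,"dz": 0,"wx": 0,"wy": 0,"wz": 0},
    {"claw": 0.03,"dx": 0.004,"dy": -0.04,"dz": 0,"wx": 0,"wy": 0,"wz": 0},
    {"claw": 0.03,"dx": 0.004,"dy": -0.03,"dz": 0,"wx": 0,"wy": 0,"wz": 0},
    {"claw": 0.03,"dx": 0.0015,"dy": -0.0143,"dz": 0.01,"wx": 0,"wy": 0,"wz": 0},
    {"claw": 0.03,"dx": 0,"dy": 0,"dz": 0,"wx": 0,"wy": 0,"wz": 0},
    {"claw": 0.03,"dx": 0,"dy": 0,"dz": 0,"wx": 0,"wy": 0,"wz": 0},
  ],
  newtons=40,
)

```text
t: 4.1
eef_pos: [0.3785, 0.2896, 0.0768]
tool_rot: [0.0, 0.368, 0.93, 0.001]
contact_force: [0.3, 0.3, -2.5]
gripper_width: 0.479
grasp_force: 41.8
```

```bash
python3 go.py 377.5 288.6 42.5 46.8; python3 - <<'E'
from vis import *
p,d=read_camera("side");a=p[140:300,90:300];cv2.imwrite("pics/s1.png",cv2.resize(a,None,fx=3,fy=3)[:,:,::-1])
E
```

```text
t 4.1 pos [378.5 289.6  76.8] theta 46.83 zax [ 0.0011  0.0011 -1.    ] q7 0.12 w 0.479 F [ 0.3  0.3 -2.5]
turn [0.1 0.  0. ] | turn first, then tool shift [ 0.1 -1.4 34.3] | shift now [ 0.1 -1.4 34.3]
```

View pics/s1.png

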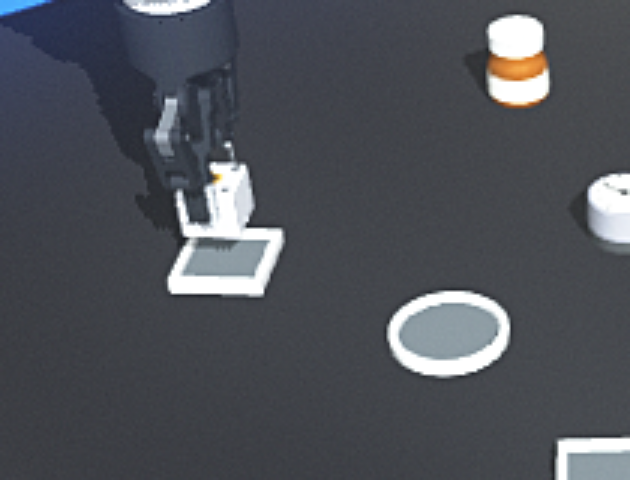

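The block hangs upright in the fingers at about (215,200) in the crop, aligned with the square nest. I'll lower it.

Emit:
drive_tool(
  increments=[
    {"claw": 0.03,"dx": 0,"dy": -0.001,"dz": 0.02,"wx": 0,"wy": 0,"wz": 0},
    {"claw": 0.03,"dx": 0,"dy": 0,"dz": 0.008,"wx": 0,"wy": 0,"wz": 0},
    {"claw": 0.03,"dx": 0,"dy": 0,"dz": 0.004,"wx": 0,"wy": 0,"wz": 0},
    {"claw": 0.03,"dx": 0,"dy": 0,"dz": 0.002,"wx": 0,"wy": 0,"wz": 0},
    {"claw": 0.03,"dx": 0,"dy": 0,"dz": 0,"wx": 0,"wy": 0,"wz": 0},
  ],
)

```text
t: 4.78
eef_pos: [0.3772, 0.2882, 0.0426]
tool_rot: [0.0, 0.368, 0.93, 0.0]
contact_force: [-0.3, -0.5, -2.8]
gripper_width: 0.484
grasp_force: 41.8
```

```bash
python3 go.py 377.5 288.6 42.5 46.8
```

```text
t 4.78 pos [377.2 288.2  42.6] theta 46.78 zax [ 5.e-04  5.e-04 -1.e+00] q7 0.13 w 0.484 F [-0.3 -0.5 -2.8]
turn [ 0.  0. -0.] | turn first, then tool shift [0.  0.5 0.1] | shift now [0.  0.5 0.1]
```

Emit:
drive_tool(
  increments=[
    {"claw": 0.03,"dx": 0,"dy": 0,"dz": 0.001,"wx": 0,"wy": 0,"wz": 0},
    {"claw": 0.03,"dx": 0,"dy": 0,"dz": 0.0005,"wx": 0,"wy": 0,"wz": 0},
    {"claw": 0.03,"dx": 0,"dy": 0,"dz": 0,"wx": 0,"wy": 0,"wz": 0},
  ],
)

```text
t: 5.15
eef_pos: [0.3772, 0.2883, 0.0424]
tool_rot: [0.0, 0.368, 0.93, 0.001]
contact_force: [-4.4, -2.6, 19.0]
gripper_width: 0.487
grasp_force: 44.4
```

Contact. Back off 0.5 mm, then open and lift.

Emit:
drive_tool(
  increments=[
    {"claw": 0.03,"dx": 0,"dy": 0,"dz": -0.001,"wx": 0,"wy": 0,"wz": 0},
    {"claw": 0.048,"dx": 0,"dy": 0,"dz": 0,"wx": 0,"wy": 0,"wz": 0},
    {"claw": 0.06,"dx": 0,"dy": 0,"dz": 0,"wx": 0,"wy": 0,"wz": 0},
    {"claw": 0.085,"dx": 0,"dy": 0,"dz": 0,"wx": 0,"wy": 0,"wz": 0},
    {"claw": 0.085,"dx": 0,"dy": 0,"dz": 0,"wx": 0,"wy": 0,"wz": 0},
    {"claw": 0.085,"dx": 0,"dy": 0,"dz": 0,"wx": 0,"wy": 0,"wz": 0},
    {"claw": 0.085,"dx": 0,"dy": 0,"dz": -0.02,"wx": 0,"wy": 0,"wz": 0},
    {"claw": 0.085,"dx": 0,"dy": 0,"dz": -0.04,"wx": 0,"wy": 0,"wz": 0},
    {"claw": 0.085,"dx": 0,"dy": 0,"dz": -0.04,"wx": 0,"wy": 0,"wz": 0},
    {"claw": 0.085,"dx": 0,"dy": 0,"dz": 0,"wx": 0,"wy": 0,"wz": 0},
  ],
)

```text
t: 6.4
eef_pos: [0.3783, 0.2893, 0.1444]
tool_rot: [0.001, 0.368, 0.93, 0.003]
contact_force: [0.2, 0.0, -0.5]
gripper_width: 0.997
grasp_force: 0.0
```

```bash
python3 go.py 636.4 132.6 110 11.8; python3 go.py 636.4 132.6 110 46.8
```

```text
t 6.4 pos [378.3 289.3 144.4] theta 46.78 zax [ 0.0041  0.0044 -1.    ] q7 0.1 w 0.997 F [ 0.2  0.  -0.5]
turn [ 0.3 -0.1 35. ] | turn first, then tool shift [-206.2  220.5   34.4] | shift now [-295.4   62.3   34.8]
t 6.4 pos [378.3 289.3 144.4] theta 46.78 zax [ 0.0041  0.0044 -1.    ] q7 0.1 w 0.997 F [ 0.2  0.  -0.5]
turn [ 0.3 -0.  -0. ] | turn first, then tool shift [-295.4   62.4   34.4] | shift now [-295.4   62.3   34.8]
```

Emit:
drive_tool(
  increments=[
    {"claw": 0.085,"dx": -0.04,"dy": 0.008,"dz": 0.005,"wx": 0.3,"wy": 0,"wz": 0},
    {"claw": 0.085,"dx": -0.05,"dy": 0.011,"dz": 0.006,"wx": 0,"wy": 0,"wz": 0},
    {"claw": 0.085,"dx": -0.05,"dy": 0.011,"dz": 0.006,"wx": 0,"wy": 0,"wz": 0},
    {"claw": 0.085,"dx": -0.05,"dy": 0.011,"dz": 0.006,"wx": 0,"wy": 0,"wz": 0},
    {"claw": 0.085,"dx": -0.05,"dy": 0.011,"dz": 0.006,"wx": 0,"wy": 0,"wz": 0},
    {"claw": 0.085,"dx": -0.0354,"dy": 0.007,"dz": 0.005,"wx": 0,"wy": 0,"wz": 0},
    {"claw": 0.085,"dx": -0.02,"dy": 0.0034,"dz": 0,"wx": 0,"wy": 0,"wz": 0},
    {"claw": 0.085,"dx": 0,"dy": 0,"dz": 0,"wx": 0,"wy": 0,"wz": 0},
    {"claw": 0.085,"dx": 0,"dy": 0,"dz": 0,"wx": 0,"wy": 0,"wz": 0},
  ],
)

```text
t: 7.52
eef_pos: [0.6334, 0.1326, 0.1072]
tool_rot: [-0.002, 0.367, 0.93, -0.002]
contact_force: [-0.5, 1.1, 0.8]
gripper_width: 0.998
grasp_force: 0.0
```

```bash
python3 go.py 636.4 132.6 36 46.8;  python3 - <<'E'
from vis import *
p,d=read_camera("side");q,_=read_camera("top");a=p[130:270,120:330];cv2.imwrite("pics/s2.png",np.hstack([cv2.resize(a,None,fx=2.4,fy=2.4),cv2.resize(q[273:357,137:221],(336,336))])[:,::1,::-1][:,:800])
E
```

```text
t 7.53 pos [633.4 132.6 107.2] theta 46.88 zax [-0.005 -0.003 -1.   ] q7 0.63 w 0.998 F [-0.5  1.1  0.8]
turn [-0.3 -0.1  0.1] | turn first, then tool shift [-2.2  2.  71.2] | shift now [-2.4  2.4 71.2]
```

View pics/s2.png

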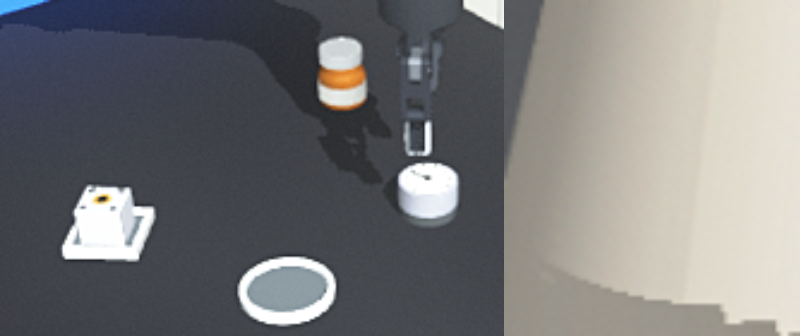

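The block sits upright inside the square nest, and the open fingers are over the large gauge. I'll descend and grip.

Emit:
drive_tool(
  increments=[
    {"claw": 0.085,"dx": -0.0022,"dy": 0.002,"dz": 0.02,"wx": -0.3,"wy": -0.1,"wz": 0},
    {"claw": 0.085,"dx": 0,"dy": 0,"dz": 0.025,"wx": 0,"wy": 0,"wz": 0},
    {"claw": 0.085,"dx": 0,"dy": 0,"dz": 0.015,"wx": 0,"wy": 0,"wz": 0},
    {"claw": 0.085,"dx": 0,"dy": 0,"dz": 0.01,"wx": 0,"wy": 0,"wz": 0},
    {"claw": 0.045,"dx": 0,"dy": 0,"dz": 0,"wx": 0,"wy": 0,"wz": 0},
    {"claw": 0.045,"dx": 0,"dy": 0,"dz": 0,"wx": 0,"wy": 0,"wz": 0},
    {"claw": 0.045,"dx": 0,"dy": 0,"dz": 0,"wx": 0,"wy": 0,"wz": 0},
    {"claw": 0.045,"dx": 0,"dy": 0,"dz": 0,"wx": 0,"wy": 0,"wz": 0},
    {"claw": 0.045,"dx": 0,"dy": 0,"dz": 0,"wx": 0,"wy": 0,"wz": 0},
  ],
  newtons=45,
)

```text
t: 8.75
eef_pos: [0.6383, 0.1309, 0.0384]
tool_rot: [0.001, 0.368, 0.93, 0.0]
contact_force: [-1.4, 0.7, 5.9]
gripper_width: 0.663
grasp_force: 48.9
```

```bash
python3 go.py 636.4 132.6 36 46.8
```

```text
t 8.75 pos [638.3 130.9  38.4] theta 46.78 zax [ 2.5e-03 -9.0e-04 -1.0e+00] q7 0.65 w 0.663 F [-1.4  0.7  5.9]
turn [ 0.1  0.1 -0. ] | turn first, then tool shift [ 2.6 -0.1  2.4] | shift now [ 2.6 -0.1  2.4]
```

Emit:
drive_tool(
  increments=[
    {"claw": 0.045,"dx": 0,"dy": 0,"dz": -0.015,"wx": 0,"wy": 0,"wz": 0},
    {"claw": 0.045,"dx": 0,"dy": 0,"dz": -0.03,"wx": 0,"wy": 0,"wz": 0},
    {"claw": 0.045,"dx": 0,"dy": 0,"dz": 0,"wx": 0,"wy": 0,"wz": 0},
  ],
)

```text
t: 9.12
eef_pos: [0.6394, 0.1313, 0.0852]
tool_rot: [0.003, 0.368, 0.93, 0.001]
contact_force: [-1.2, -0.8, -1.5]
gripper_width: 0.658
grasp_force: 48.7
```

```bash
python3 go.py 458.8 107.5 70 46.8
```

```text
t 9.12 pos [639.4 131.3  85.2] theta 46.78 zax [ 5.9e-03  2.0e-04 -1.0e+00] q7 0.64 w 0.658 F [-1.2 -0.8 -1.5]
turn [ 0.2  0.2 -0. ] | turn first, then tool shift [ 115.4 -141.    15.2] | shift now [ 115.4 -141.1   14.1]
```

Emit:
drive_tool(
  increments=[
    {"claw": 0.045,"dx": 0.018,"dy": -0.022,"dz": 0,"wx": 0.1,"wy": 0.1,"wz": 0},
    {"claw": 0.045,"dx": 0.025,"dy": -0.031,"dz": 0,"wx": 0,"wy": 0,"wz": 0},
    {"claw": 0.045,"dx": 0.03,"dy": -0.036,"dz": 0,"wx": 0,"wy": 0,"wz": 0},
    {"claw": 0.045,"dx": 0.025,"dy": -0.031,"dz": 0,"wx": 0,"wy": 0,"wz": 0},
    {"claw": 0.045,"dx": 0.0174,"dy": -0.021,"dz": 0.008,"wx": 0,"wy": 0,"wz": 0},
    {"claw": 0.045,"dx": 0,"dy": 0,"dz": 0,"wx": 0,"wy": 0,"wz": 0},
    {"claw": 0.045,"dx": 0,"dy": 0,"dz": 0,"wx": 0,"wy": 0,"wz": 0},
  ],
)

```text
t: 10.0
eef_pos: [0.4577, 0.1074, 0.0747]
tool_rot: [0.0, 0.368, 0.93, -0.001]
contact_force: [0.3, -0.2, -2.7]
gripper_width: 0.663
grasp_force: 48.7
```

```bash
python3 go.py 458.8 107.5 44 46.8
```

```text
t 10.0 pos [457.7 107.4  74.7] theta 46.79 zax [-3.e-04 -1.e-03 -1.e+00] q7 0.58 w 0.663 F [ 0.3 -0.2 -2.7]
turn [-0.1  0.  -0. ] | turn first, then tool shift [-0.7  0.8 30.7] | shift now [-0.7  0.8 30.7]
```

Emit:
drive_tool(
  increments=[
    {"claw": 0.045,"dx": -0.0007,"dy": 0.0008,"dz": 0.015,"wx": 0,"wy": 0,"wz": 0},
    {"claw": 0.045,"dx": 0,"dy": 0,"dz": 0.01,"wx": 0,"wy": 0,"wz": 0},
    {"claw": 0.045,"dx": 0,"dy": 0,"dz": 0.004,"wx": 0,"wy": 0,"wz": 0},
    {"claw": 0.045,"dx": 0,"dy": 0,"dz": 0.002,"wx": 0,"wy": 0,"wz": 0},
    {"claw": 0.045,"dx": 0,"dy": 0,"dz": 0.0,"wx": 0,"wy": 0,"wz": 0},
    {"claw": 0.045,"dx": 0,"dy": 0,"dz": 0,"wx": 0,"wy": 0,"wz": 0},
  ],
)

```text
t: 10.75
eef_pos: [0.4583, 0.1073, 0.0438]
tool_rot: [-0.0, 0.368, 0.93, -0.001]
contact_force: [-0.7, -0.1, -2.8]
gripper_width: 0.664
grasp_force: 48.7
```

Emit:
drive_tool(
  increments=[
    {"claw": 0.045,"dx": 0,"dy": 0,"dz": 0.001,"wx": 0,"wy": 0,"wz": 0},
    {"claw": 0.045,"dx": 0,"dy": 0,"dz": 0,"wx": 0,"wy": 0,"wz": 0},
  ],
)

```text
t: 11.0
eef_pos: [0.4583, 0.1074, 0.0433]
tool_rot: [-0.0, 0.368, 0.93, -0.0]
contact_force: [-2.1, -0.7, 7.4]
gripper_width: 0.658
grasp_force: 49.7
```

Touched the floor. Open and lift.

Emit:
drive_tool(
  increments=[
    {"claw": 0.064,"dx": 0,"dy": 0,"dz": 0,"wx": 0,"wy": 0,"wz": 0},
    {"claw": 0.075,"dx": 0,"dy": 0,"dz": 0,"wx": 0,"wy": 0,"wz": 0},
    {"claw": 0.085,"dx": 0,"dy": 0,"dz": 0,"wx": 0,"wy": 0,"wz": 0},
    {"claw": 0.085,"dx": 0,"dy": 0,"dz": 0,"wx": 0,"wy": 0,"wz": 0},
    {"claw": 0.085,"dx": 0,"dy": 0,"dz": 0,"wx": 0,"wy": 0,"wz": 0},
    {"claw": 0.085,"dx": 0,"dy": 0,"dz": -0.02,"wx": 0,"wy": 0,"wz": 0},
    {"claw": 0.085,"dx": 0,"dy": 0,"dz": -0.04,"wx": 0,"wy": 0,"wz": 0},
    {"claw": 0.085,"dx": 0,"dy": 0,"dz": -0.02,"wx": 0,"wy": 0,"wz": 10},
    {"claw": 0.085,"dx": 0,"dy": 0,"dz": 0,"wx": 0,"wy": 0,"wz": 10},
    {"claw": 0.085,"dx": 0,"dy": 0,"dz": 0,"wx": 0,"wy": 0,"wz": 10},
    {"claw": 0.085,"dx": 0,"dy": 0,"dz": 0,"wx": 0,"wy": 0,"wz": 10},
    {"claw": 0.085,"dx": 0,"dy": 0,"dz": 0,"wx": 0,"wy": 0,"wz": 0},
  ],
)

```text
t: 12.5
eef_pos: [0.458, 0.1074, 0.1226]
tool_rot: [0.0, 0.663, 0.748, -0.001]
contact_force: [-0.4, -0.1, 0.0]
gripper_width: 0.995
grasp_force: 0.0
```

```bash
python3 go.py 629.8 -159.5 110 6.8
```

```text
t 12.5 pos [458.  107.4 122.6] theta 6.89 zax [-0.0012 -0.0016 -1.    ] q7 -0.04 w 0.995 F [-0.4 -0.1  0. ]
turn [-0.1  0.1  0.1] | turn first, then tool shift [-285.4  138.9   12.6] | shift now [-285.6  138.5   12.8]
```

Emit:
drive_tool(
  increments=[
    {"claw": 0.085,"dx": -0.04,"dy": 0.02,"dz": 0,"wx": 0,"wy": 0,"wz": 0},
    {"claw": 0.085,"dx": -0.05,"dy": 0.024,"dz": 0,"wx": 0,"wy": 0,"wz": 0},
    {"claw": 0.085,"dx": -0.05,"dy": 0.024,"dz": 0,"wx": 0,"wy": 0,"wz": 0},
    {"claw": 0.085,"dx": -0.05,"dy": 0.024,"dz": 0.003,"wx": 0,"wy": 0,"wz": 0},
    {"claw": 0.085,"dx": -0.05,"dy": 0.024,"dz": 0.005,"wx": 0,"wy": 0,"wz": 0},
    {"claw": 0.085,"dx": -0.0304,"dy": 0.015,"dz": 0.005,"wx": 0,"wy": 0,"wz": 0},
    {"claw": 0.085,"dx": -0.015,"dy": 0.0079,"dz": 0,"wx": 0,"wy": 0,"wz": 0},
    {"claw": 0.085,"dx": 0,"dy": 0,"dz": 0,"wx": 0,"wy": 0,"wz": 0},
    {"claw": 0.085,"dx": 0,"dy": 0,"dz": 0,"wx": 0,"wy": 0,"wz": 0},
  ],
)

```text
t: 13.62
eef_pos: [0.6293, -0.1577, 0.1097]
tool_rot: [-0.001, 0.663, 0.749, -0.001]
contact_force: [-0.5, 0.4, 0.3]
gripper_width: 0.993
grasp_force: 0.0
```

```bash
python3 go.py 629.8 -159.5 36 6.8;  python3 - <<'E'
from vis import *
p,d=read_camera("side");q,_=read_camera("top");a=p[150:310,190:430];cv2.imwrite("pics/s3.png",cv2.resize(a,None,fx=3,fy=3)[:,:,::-1])
E
```

```text
t 13.62 pos [ 629.3 -157.7  109.7] theta 6.93 zax [-1.9e-03  1.0e-04 -1.0e+00] q7 0.51 w 0.993 F [-0.5  0.4  0.3]
turn [-0.1 -0.   0.1] | turn first, then tool shift [-1.9  0.3 73.7] | shift now [-1.9  0.4 73.7]
```

View pics/s3.png

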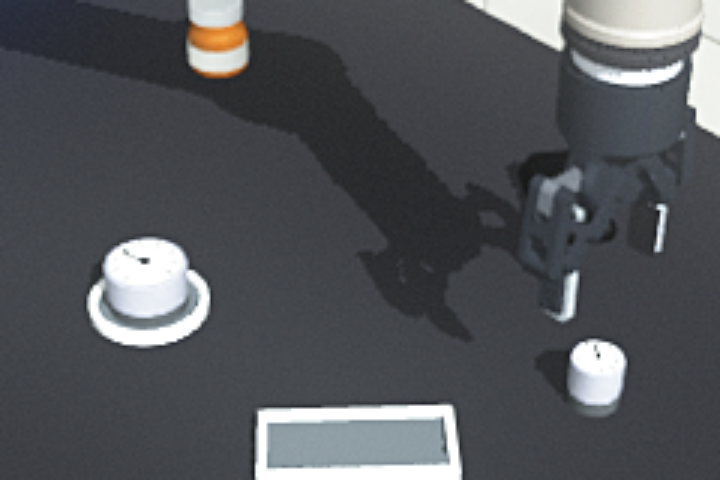

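The large gauge sits flat inside its nest, and the fingers straddle the small gauge. Descend and grip.

Emit:
drive_tool(
  increments=[
    {"claw": 0.085,"dx": -0.0019,"dy": 0.0003,"dz": 0.02,"wx": 0,"wy": 0,"wz": 0},
    {"claw": 0.085,"dx": 0,"dy": 0,"dz": 0.025,"wx": 0,"wy": 0,"wz": 0},
    {"claw": 0.075,"dx": 0,"dy": 0,"dz": 0.018,"wx": 0,"wy": 0,"wz": 0},
    {"claw": 0.065,"dx": 0,"dy": 0,"dz": 0.01,"wx": 0,"wy": 0,"wz": 0},
    {"claw": 0.025,"dx": 0,"dy": 0,"dz": 0,"wx": 0,"wy": 0,"wz": 0},
    {"claw": 0.025,"dx": 0,"dy": 0,"dz": 0,"wx": 0,"wy": 0,"wz": 0},
    {"claw": 0.025,"dx": 0,"dy": 0,"dz": 0,"wx": 0,"wy": 0,"wz": 0},
    {"claw": 0.025,"dx": 0,"dy": 0,"dz": 0,"wx": 0,"wy": 0,"wz": 0},
    {"claw": 0.025,"dx": 0,"dy": 0,"dz": 0,"wx": 0,"wy": 0,"wz": 0},
    {"claw": 0.025,"dx": 0,"dy": 0,"dz": 0,"wx": 0,"wy": 0,"wz": 0},
  ],
  newtons=40,
)

```text
t: 14.98
eef_pos: [0.6305, -0.1616, 0.0373]
tool_rot: [0.0, 0.664, 0.748, -0.001]
contact_force: [-0.7, 0.0, 4.5]
gripper_width: 0.408
grasp_force: 40.2
```

```bash
python3 go.py 629.8 -159.5 36 6.8
```

```text
t 14.97 pos [ 630.5 -161.6   37.3] theta 6.78 zax [-5.0e-04 -1.3e-03 -1.0e+00] q7 0.54 w 0.408 F [-0.7  0.   4.5]
turn [-0.   0.1 -0. ] | turn first, then tool shift [ 2.2 -0.4  1.3] | shift now [ 2.2 -0.4  1.3]
```

Emit:
drive_tool(
  increments=[
    {"claw": 0.025,"dx": 0,"dy": 0,"dz": -0.015,"wx": 0,"wy": 0,"wz": 0},
    {"claw": 0.025,"dx": 0,"dy": 0,"dz": -0.03,"wx": 0,"wy": 0,"wz": 0},
    {"claw": 0.025,"dx": 0,"dy": 0,"dz": 0,"wx": 0,"wy": 0,"wz": 8},
    {"claw": 0.025,"dx": 0,"dy": 0,"dz": 0,"wx": 0,"wy": 0,"wz": 8},
    {"claw": 0.025,"dx": 0,"dy": 0,"dz": 0,"wx": 0,"wy": 0,"wz": 8},
    {"claw": 0.025,"dx": 0,"dy": 0,"dz": 0,"wx": 0,"wy": 0,"wz": 8},
    {"claw": 0.025,"dx": 0,"dy": 0,"dz": 0,"wx": 0,"wy": 0,"wz": 0},
  ],
)

```text
t: 15.85
eef_pos: [0.6303, -0.1613, 0.0822]
tool_rot: [0.0, 0.844, 0.536, -0.001]
contact_force: [-0.1, -0.3, -0.8]
gripper_width: 0.407
grasp_force: 40.1
```

```bash
python3 go.py 368.3 -281.3 75 -25.2
```

```text
t 15.85 pos [ 630.3 -161.3   82.2] theta -25.12 zax [-0.0012 -0.0015 -1.    ] q7 0.08 w 0.407 F [-0.1 -0.3 -0.8]
turn [-0.   0.1  0.1] | turn first, then tool shift [-220.2 -186.     7.2] | shift now [-219.9 -186.3    7.7]
```

Emit:
drive_tool(
  increments=[
    {"claw": 0.025,"dx": -0.02,"dy": -0.017,"dz": 0,"wx": 0,"wy": 0,"wz": 0},
    {"claw": 0.025,"dx": -0.035,"dy": -0.03,"dz": 0,"wx": 0,"wy": 0,"wz": 0},
    {"claw": 0.025,"dx": -0.035,"dy": -0.03,"dz": 0,"wx": 0,"wy": 0,"wz": 0},
    {"claw": 0.025,"dx": -0.035,"dy": -0.03,"dz": 0,"wx": 0,"wy": 0,"wz": 0},
    {"claw": 0.025,"dx": -0.035,"dy": -0.03,"dz": 0,"wx": 0,"wy": 0,"wz": 0},
    {"claw": 0.025,"dx": -0.03,"dy": -0.026,"dz": 0,"wx": 0,"wy": 0,"wz": 0},
    {"claw": 0.025,"dx": -0.02,"dy": -0.016,"dz": 0.004,"wx": 0,"wy": 0,"wz": 0},
    {"claw": 0.025,"dx": -0.01,"dy": -0.007,"dz": 0.004,"wx": 0,"wy": 0,"wz": 0},
    {"claw": 0.025,"dx": 0,"dy": 0,"dz": 0,"wx": 0,"wy": 0,"wz": 0},
    {"claw": 0.025,"dx": 0,"dy": 0,"dz": 0,"wx": 0,"wy": 0,"wz": 0},
  ],
)

```text
t: 17.1
eef_pos: [0.3696, -0.281, 0.0744]
tool_rot: [0.001, 0.844, 0.537, -0.0]
contact_force: [0.6, -0.7, -2.7]
gripper_width: 0.407
grasp_force: 40.2
```

```bash
python3 go.py 368.3 -281.3 42.5 -25.2
```

```text
t 17.1 pos [ 369.6 -281.    74.4] theta -25.1 zax [-3.0e-04 -1.4e-03 -1.0e+00] q7 0.48 w 0.407 F [ 0.6 -0.7 -2.7]
turn [0.  0.1 0.1] | turn first, then tool shift [-0.8 -1.1 31.9] | shift now [-0.8 -1.1 31.9]
```

Emit:
drive_tool(
  increments=[
    {"claw": 0.025,"dx": -0.0008,"dy": -0.0011,"dz": 0.015,"wx": 0,"wy": 0,"wz": 0},
    {"claw": 0.025,"dx": 0,"dy": 0,"dz": 0.01,"wx": 0,"wy": 0,"wz": 0},
    {"claw": 0.025,"dx": 0,"dy": 0,"dz": 0.004,"wx": 0,"wy": 0,"wz": 0},
    {"claw": 0.025,"dx": 0,"dy": 0,"dz": 0.0025,"wx": 0,"wy": 0,"wz": 0},
    {"claw": 0.025,"dx": 0,"dy": 0,"dz": 0,"wx": 0,"wy": 0,"wz": 0},
  ],
)

```text
t: 17.73
eef_pos: [0.3668, -0.2817, 0.0427]
tool_rot: [0.0, 0.844, 0.536, -0.001]
contact_force: [0.5, -0.1, -0.8]
gripper_width: 0.407
grasp_force: 40.2
```

Emit:
drive_tool(
  increments=[
    {"claw": 0.025,"dx": 0,"dy": 0,"dz": 0.0008,"wx": 0,"wy": 0,"wz": 0},
    {"claw": 0.025,"dx": 0,"dy": 0,"dz": 0,"wx": 0,"wy": 0,"wz": 0},
  ],
)

```text
t: 17.98
eef_pos: [0.3671, -0.2818, 0.0423]
tool_rot: [0.0, 0.844, 0.536, -0.001]
contact_force: [-0.5, -0.6, 1.5]
gripper_width: 0.411
grasp_force: 40.4
```

Emit:
drive_tool(
  increments=[
    {"claw": 0.04,"dx": 0,"dy": 0,"dz": 0,"wx": 0,"wy": 0,"wz": 0},
    {"claw": 0.055,"dx": 0,"dy": 0,"dz": 0,"wx": 0,"wy": 0,"wz": 0},
    {"claw": 0.075,"dx": 0,"dy": 0,"dz": 0,"wx": 0,"wy": 0,"wz": 0},
    {"claw": 0.085,"dx": 0,"dy": 0,"dz": 0,"wx": 0,"wy": 0,"wz": 0},
    {"claw": 0.085,"dx": 0,"dy": 0,"dz": 0,"wx": 0,"wy": 0,"wz": 0},
    {"claw": 0.085,"dx": 0,"dy": 0,"dz": -0.02,"wx": 0,"wy": 0,"wz": 0},
    {"claw": 0.085,"dx": 0,"dy": 0,"dz": -0.04,"wx": 0,"wy": 0,"wz": 0},
    {"claw": 0.085,"dx": 0,"dy": 0,"dz": -0.02,"wx": 0,"wy": 0,"wz": 8.6},
    {"claw": 0.085,"dx": 0,"dy": 0,"dz": 0,"wx": 0,"wy": 0,"wz": 8.6},
    {"claw": 0.085,"dx": 0,"dy": 0,"dz": 0,"wx": 0,"wy": 0,"wz": 8.7},
    {"claw": 0.085,"dx": 0,"dy": 0,"dz": 0,"wx": 0,"wy": 0,"wz": 8.6},
    {"claw": 0.085,"dx": 0,"dy": 0,"dz": 0,"wx": 0,"wy": 0,"wz": 0},
  ],
)

```text
t: 19.48
eef_pos: [0.3669, -0.2814, 0.1219]
tool_rot: [0.0, 0.965, 0.262, -0.001]
contact_force: [0.3, -1.2, 0.1]
gripper_width: 0.995
grasp_force: 0.0
```

```bash
python3 go.py 518.3 -405 110 -59.7
```

```text
t 19.48 pos [ 366.9 -281.4  121.9] theta -59.63 zax [-0.0017 -0.0015 -1.    ] q7 -0.08 w 0.995 F [ 0.3 -1.2  0.1]
turn [0.  0.1 0.1] | turn first, then tool shift [ 68.3 183.1  11.9] | shift now [ 68.1 183.2  11.8]
```

Emit:
drive_tool(
  increments=[
    {"claw": 0.085,"dx": 0.012,"dy": 0.032,"dz": 0,"wx": 0,"wy": 0,"wz": 0},
    {"claw": 0.085,"dx": 0.017,"dy": 0.045,"dz": 0,"wx": 0,"wy": 0,"wz": 0},
    {"claw": 0.085,"dx": 0.017,"dy": 0.045,"dz": 0.004,"wx": 0,"wy": 0,"wz": 0},
    {"claw": 0.085,"dx": 0.014,"dy": 0.04,"dz": 0.004,"wx": 0,"wy": 0,"wz": 0},
    {"claw": 0.085,"dx": 0.0083,"dy": 0.021,"dz": 0.004,"wx": 0,"wy": 0,"wz": 0},
    {"claw": 0.085,"dx": 0,"dy": 0,"dz": 0,"wx": 0,"wy": 0,"wz": 0},
    {"claw": 0.085,"dx": 0,"dy": 0,"dz": 0,"wx": 0,"wy": 0,"wz": 0},
  ],
)

```text
t: 20.35
eef_pos: [0.5172, -0.4047, 0.1097]
tool_rot: [-0.0, 0.965, 0.262, -0.001]
contact_force: [-0.4, 0.0, -0.3]
gripper_width: 0.997
grasp_force: 0.0
```

```bash
python3 go.py 518.3 -405 34 -59.7;  python3 - <<'E'
from vis import *
p,d=read_camera("side");a=p[280:440,270:510];cv2.imwrite("pics/s4.png",cv2.resize(a,None,fx=3,fy=3)[:,:,::-1])
E
```

```text
t 20.35 pos [ 517.2 -404.7  109.7] theta -59.67 zax [-2.2e-03 -3.0e-04 -1.0e+00] q7 -0.03 w 0.997 F [-0.4  0.  -0.3]
turn [-0.   0.1  0. ] | turn first, then tool shift [ 0.8  0.8 75.7] | shift now [ 1.   0.9 75.7]
```

View pics/s4.png

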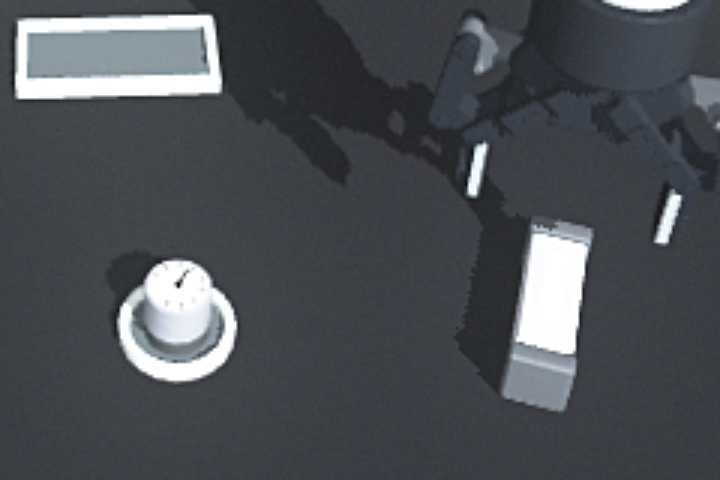

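The small gauge stands in its nest, and the fingers straddle the cartridge body. Grip it.

Emit:
drive_tool(
  increments=[
    {"claw": 0.085,"dx": 0.0008,"dy": 0.0008,"dz": 0.02,"wx": 0,"wy": 0.1,"wz": 0},
    {"claw": 0.085,"dx": 0,"dy": 0,"dz": 0.025,"wx": 0,"wy": 0,"wz": 0},
    {"claw": 0.075,"dx": 0,"dy": 0,"dz": 0.02,"wx": 0,"wy": 0,"wz": 0},
    {"claw": 0.065,"dx": 0,"dy": 0,"dz": 0.01,"wx": 0,"wy": 0,"wz": 0},
    {"claw": 0.02,"dx": 0,"dy": 0,"dz": 0,"wx": 0,"wy": 0,"wz": 0},
    {"claw": 0.02,"dx": 0,"dy": 0,"dz": 0,"wx": 0,"wy": 0,"wz": 0},
    {"claw": 0.02,"dx": 0,"dy": 0,"dz": 0,"wx": 0,"wy": 0,"wz": 0},
    {"claw": 0.02,"dx": 0,"dy": 0,"dz": 0,"wx": 0,"wy": 0,"wz": 0},
    {"claw": 0.02,"dx": 0,"dy": 0,"dz": 0,"wx": 0,"wy": 0,"wz": 0},
    {"claw": 0.02,"dx": 0,"dy": 0,"dz": 0,"wx": 0,"wy": 0,"wz": 0},
    {"claw": 0.02,"dx": 0,"dy": 0,"dz": 0,"wx": 0,"wy": 0,"wz": 0},
  ],
  newtons=60,
)

```text
t: 21.78
eef_pos: [0.5198, -0.4061, 0.0359]
tool_rot: [0.001, 0.965, 0.261, 0.001]
contact_force: [-0.3, -0.6, 5.9]
gripper_width: 0.339
grasp_force: 60.8
```

```bash
python3 go.py 518.3 -405 36 -59.7
```

```text
t 21.77 pos [ 519.8 -406.1   35.9] theta -59.72 zax [ 0.0017 -0.0014 -1.    ] q7 0.02 w 0.339 F [-0.3 -0.6  5.9]
turn [ 0.1 -0.  -0. ] | turn first, then tool shift [-0.8 -1.7 -0.1] | shift now [-0.8 -1.7 -0.1]
```

Emit:
drive_tool(
  increments=[
    {"claw": 0.02,"dx": 0,"dy": 0,"dz": -0.015,"wx": 0,"wy": 0,"wz": 0},
    {"claw": 0.02,"dx": 0,"dy": 0,"dz": -0.03,"wx": 0,"wy": 0,"wz": 0},
    {"claw": 0.02,"dx": 0,"dy": 0,"dz": -0.01,"wx": 0,"wy": 0,"wz": 4},
    {"claw": 0.02,"dx": 0,"dy": 0,"dz": 0,"wx": 0,"wy": 0,"wz": 8},
    {"claw": 0.02,"dx": 0,"dy": 0,"dz": 0,"wx": 0,"wy": 0,"wz": 9},
    {"claw": 0.02,"dx": 0,"dy": 0,"dz": 0,"wx": 0,"wy": 0,"wz": 9},
    {"claw": 0.02,"dx": 0,"dy": 0,"dz": 0,"wx": 0,"wy": 0,"wz": 9},
    {"claw": 0.02,"dx": 0,"dy": 0,"dz": 0,"wx": 0,"wy": 0,"wz": 9},
    {"claw": 0.02,"dx": 0,"dy": 0,"dz": 0,"wx": 0,"wy": 0,"wz": 9},
    {"claw": 0.02,"dx": 0,"dy": 0,"dz": 0,"wx": 0,"wy": 0,"wz": 7},
    {"claw": 0.02,"dx": 0,"dy": 0,"dz": 0,"wx": 0,"wy": 0,"wz": 3.9},
    {"claw": 0.02,"dx": 0,"dy": 0,"dz": 0,"wx": 0,"wy": 0,"wz": 0},
  ],
)

```text
t: 23.28
eef_pos: [0.5193, -0.4048, 0.09]
tool_rot: [-0.0, 0.947, -0.322, -0.0]
contact_force: [0.2, -1.4, -2.5]
gripper_width: 0.336
grasp_force: 60.0
```

```bash
python3 go.py 476.6 -97.5 80 -127.6
```

```text
t 23.27 pos [ 519.3 -404.8   90. ] theta -127.55 zax [-2.e-04  3.e-04 -1.e+00] q7 -0.99 w 0.336 F [ 0.2 -1.4 -2.5]
turn [-0.  0.  0.] | turn first, then tool shift [-221.4 -217.4   10. ] | shift now [-221.2 -217.6   10.1]
```

Emit:
drive_tool(
  increments=[
    {"claw": 0.02,"dx": -0.02,"dy": -0.02,"dz": 0,"wx": 0,"wy": 0,"wz": 0},
    {"claw": 0.02,"dx": -0.032,"dy": -0.032,"dz": 0,"wx": 0,"wy": 0,"wz": 0},
    {"claw": 0.02,"dx": -0.032,"dy": -0.032,"dz": 0,"wx": 0,"wy": 0,"wz": 0},
    {"claw": 0.02,"dx": -0.032,"dy": -0.032,"dz": 0,"wx": 0,"wy": 0,"wz": 0},
    {"claw": 0.02,"dx": -0.032,"dy": -0.032,"dz": 0,"wx": 0,"wy": 0,"wz": 0},
    {"claw": 0.02,"dx": -0.032,"dy": -0.032,"dz": 0,"wx": 0,"wy": 0,"wz": 0},
    {"claw": 0.02,"dx": -0.025,"dy": -0.024,"dz": 0.005,"wx": 0,"wy": 0,"wz": 0},
    {"claw": 0.02,"dx": -0.0164,"dy": -0.0134,"dz": 0.005,"wx": 0,"wy": 0,"wz": 0},
    {"claw": 0.02,"dx": 0,"dy": 0,"dz": 0,"wx": 0,"wy": 0,"wz": 0},
    {"claw": 0.02,"dx": 0,"dy": 0,"dz": 0,"wx": 0,"wy": 0,"wz": 0},
  ],
)

```text
t: 24.52
eef_pos: [0.477, -0.0989, 0.0803]
tool_rot: [0.0, 0.947, -0.322, 0.001]
contact_force: [-1.0, 0.3, -0.5]
gripper_width: 0.339
grasp_force: 59.9
```

```bash
python3 go.py 476.6 -97.5 42 -127.6;  python3 - <<'E'
from vis import *
p,d=read_camera("side");a=p[190:350,200:440];cv2.imwrite("pics/s5.png",cv2.resize(a,None,fx=3,fy=3)[:,:,::-1])
E
```

```text
t 24.52 pos [477.  -98.9  80.3] theta -127.6 zax [ 1.4e-03 -7.0e-04 -1.0e+00] q7 -1.31 w 0.339 F [-1.   0.3 -0.5]
turn [-0.  -0.1 -0. ] | turn first, then tool shift [-1.2 -0.9 38.3] | shift now [-1.2 -0.9 38.3]
```

View pics/s5.png

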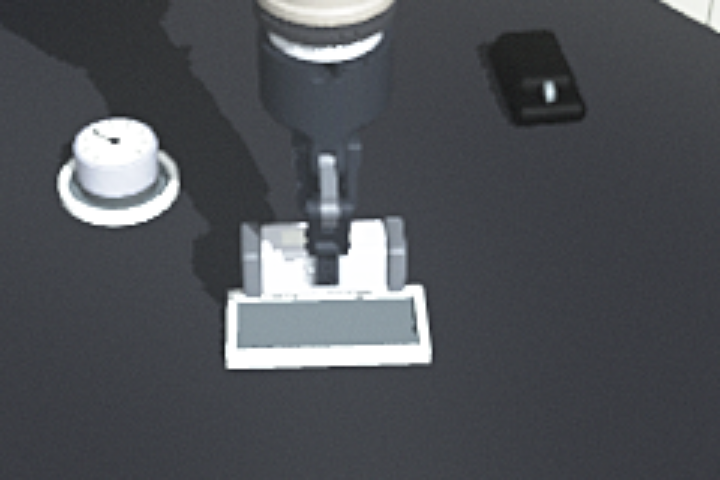

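The cartridge hangs level, parallel to and centred over the long nest. Lower it.

Emit:
drive_tool(
  increments=[
    {"claw": 0.02,"dx": -0.0012,"dy": -0.0009,"dz": 0.018,"wx": 0,"wy": 0,"wz": 0},
    {"claw": 0.02,"dx": 0,"dy": 0,"dz": 0.012,"wx": 0,"wy": 0,"wz": 0},
    {"claw": 0.02,"dx": 0,"dy": 0,"dz": 0.005,"wx": 0,"wy": 0,"wz": 0},
    {"claw": 0.02,"dx": 0,"dy": 0,"dz": 0.003,"wx": 0,"wy": 0,"wz": 0},
    {"claw": 0.02,"dx": 0,"dy": 0,"dz": 0,"wx": 0,"wy": 0,"wz": 0},
    {"claw": 0.02,"dx": 0,"dy": 0,"dz": 0,"wx": 0,"wy": 0,"wz": 0},
  ],
)

```text
t: 25.32
eef_pos: [0.4764, -0.0968, 0.0421]
tool_rot: [0.0, 0.947, -0.322, 0.0]
contact_force: [-0.0, -0.3, -2.8]
gripper_width: 0.339
grasp_force: 59.9
```

Emit:
drive_tool(
  increments=[
    {"claw": 0.02,"dx": 0,"dy": 0,"dz": 0.001,"wx": 0,"wy": 0,"wz": 0},
    {"claw": 0.02,"dx": 0,"dy": 0,"dz": 0,"wx": 0,"wy": 0,"wz": 0},
  ],
)

```text
t: 25.58
eef_pos: [0.4764, -0.0966, 0.0409]
tool_rot: [0.0, 0.947, -0.322, 0.0]
contact_force: [-0.2, 0.3, -1.9]
gripper_width: 0.341
grasp_force: 60.0
```

Emit:
drive_tool(
  increments=[
    {"claw": 0.02,"dx": 0,"dy": 0,"dz": 0.0007,"wx": 0,"wy": 0,"wz": 0},
    {"claw": 0.02,"dx": 0,"dy": 0,"dz": 0,"wx": 0,"wy": 0,"wz": 0},
  ],
)

```text
t: 25.82
eef_pos: [0.4763, -0.0967, 0.0408]
tool_rot: [-0.0, 0.947, -0.322, 0.0]
contact_force: [-2.2, 1.1, 10.1]
gripper_width: 0.339
grasp_force: 61.6
```

Contact. Open, lift and move back clear.

Emit:
drive_tool(
  increments=[
    {"claw": 0.034,"dx": 0,"dy": 0,"dz": 0,"wx": 0,"wy": 0,"wz": 0},
    {"claw": 0.05,"dx": 0,"dy": 0,"dz": 0,"wx": 0,"wy": 0,"wz": 0},
    {"claw": 0.07,"dx": 0,"dy": 0,"dz": 0,"wx": 0,"wy": 0,"wz": 0},
    {"claw": 0.08,"dx": 0,"dy": 0,"dz": 0,"wx": 0,"wy": 0,"wz": 0},
    {"claw": 0.08,"dx": 0,"dy": 0,"dz": 0,"wx": 0,"wy": 0,"wz": 0},
    {"claw": 0.08,"dx": 0,"dy": 0,"dz": -0.02,"wx": 0,"wy": 0,"wz": 0},
    {"claw": 0.08,"dx": 0,"dy": 0,"dz": -0.04,"wx": 0,"wy": 0,"wz": 0},
    {"claw": 0.08,"dx": 0,"dy": 0,"dz": -0.05,"wx": 0,"wy": 0,"wz": 0},
    {"claw": 0.08,"dx": 0,"dy": 0,"dz": -0.05,"wx": 0,"wy": 0,"wz": 0},
    {"claw": 0.08,"dx": 0.04,"dy": 0.04,"dz": 0,"wx": 0,"wy": 0,"wz": 0},
    {"claw": 0.08,"dx": 0.04,"dy": 0.04,"dz": 0,"wx": 0,"wy": 0,"wz": 0},
    {"claw": 0.08,"dx": 0.04,"dy": 0.04,"dz": 0,"wx": 0,"wy": 0,"wz": 0},
    {"claw": 0.08,"dx": 0.04,"dy": 0.04,"dz": 0,"wx": 0,"wy": 0,"wz": 0},
    {"claw": 0.08,"dx": 0.04,"dy": 0.04,"dz": 0,"wx": 0,"wy": 0,"wz": 0},
    {"claw": 0.08,"dx": 0.04,"dy": 0.04,"dz": 0,"wx": 0,"wy": 0,"wz": 0},
    {"claw": 0.08,"dx": 0.03,"dy": 0.03,"dz": 0,"wx": 0,"wy": 0,"wz": 0},
    {"claw": 0.08,"dx": 0,"dy": 0,"dz": 0,"wx": 0,"wy": 0,"wz": 0},
    {"claw": 0.08,"dx": 0,"dy": 0,"dz": 0,"wx": 0,"wy": 0,"wz": 0},
  ],
)

```text
t: 28.08
eef_pos: [0.5251, -0.4747, 0.1997]
tool_rot: [-0.0, 0.947, -0.322, -0.0]
contact_force: [-0.0, 0.6, -0.4]
gripper_width: 0.941
grasp_force: 0.0
```

```bash
python3 - <<'E'
from vis import *
p,d=read_camera("top");np.savez("top1.npz",p=p,d=d)
cv2.imwrite("pics/t2.png",p[:,:,::-1]);W=cloud("top",d)
# part tops by height, nests from first picture
N={"large":(457.3,108.9,.042),"small":(367.5,-280,.042),"square":(377.5,288.6,.043),"long":(476.6,-97.5,.0405)}
for n,(x,y,h) in N.items():
    m=(np.hypot(W[...,0]-x/1e3,W[...,1]-y/1e3)<.075)&(abs(W[...,2]-h)<.009)
    Q=W[m]*1000;print(n,m.sum(),"centre",Q.mean(0).round(1),"off",(Q.mean(0)[:2]-[x,y]).round(1),"medz",np.median(Q[:,2]).round(1))
s,_=read_camera("side");cv2.imwrite("pics/s6.png",s[:,:,::-1])
E
```

```text
large 598 centre [457.3 108.6  42.2] off [-0.  -0.3] medz 42.2
small 239 centre [ 367.1 -279.7   42.1] off [-0.4  0.3] medz 42.4
square 395 centre [377.7 286.4  43.8] off [ 0.2 -2.2] medz 44.1
long 717 centre [474.5 -93.3  41. ] off [-2.1  4.2] medz 41.0
```

View pics/t2.png

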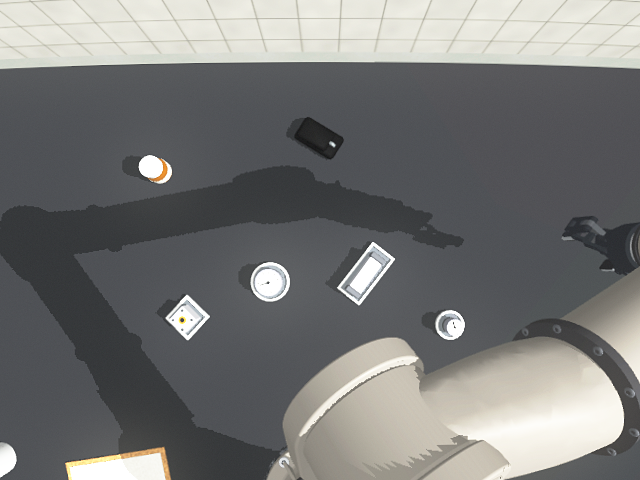

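View pics/s6.png

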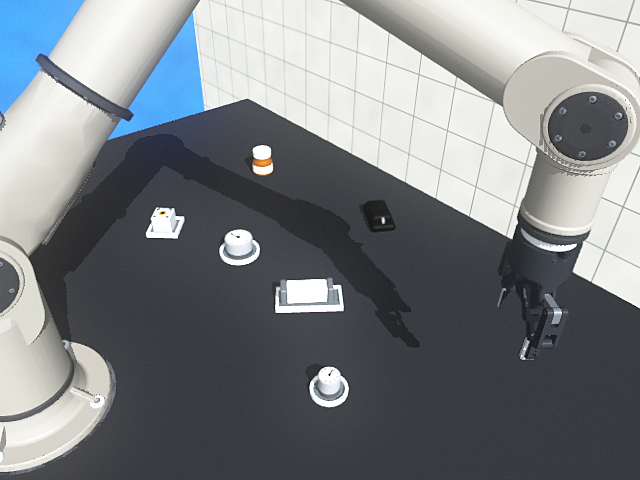

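All four parts sit flat in their nests: the block at (187,317), large gauge (270,282), cartridge (366,273) and small gauge (450,325). They are at most 5 mm off centre, with their tops at the right height. The mouse and jar have not moved, so I'll hand in.

```bash
python3 -c "from station import *; print(hand_in())"
```

```text
the job is handed in; nothing more can be done
None
```

All four parts are set down flat in their matching nests (within about 5 mm of centre at the last camera check, 28 s on the robot's clock), the mouse and jar were left untouched, and the job is handed in; no verdict came back.

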